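# True up a row of printing blocks with a straightedge

### The job

Pick up the straightedge by its wooden grip and, with its long straight edge, push all four printing blocks together back against the fence until the row is straight and flush with it, then hold it pressed home for about a second: firmly enough to seat every block (about 10 N on the fence), yet gently, never over 20 N. Then lay the straightedge flat back on the cutting mat, lengthwise, and let go. Touch the blocks only with the straightedge, do not tip them or let the straightedge drop, and leave the other things on the bench alone.

Things in the scene. Friction and masses are not known exactly. Their poses are not given: they have to be found in the camera images.
- rail: fixed rail of the fence, at the far edge of a fixed plywood board 9 mm thick, 360 mm along y, 210 mm before to 30 behind the origin. The dark wood fence bar (360 long, 18 high, rigid) is clamped before it; its near face lies 0 to 25 mm before the origin (towards -x), other each time, not measured: feel for it. Origin: mid-length, at board top. Push along +x. Sliding the row takes about 1 to 4 N.
- straightedge: aluminium straightedge, 0.35 kg, lying flat on the mat: blade 290 mm long (y), 60 wide (x), 6 thick, with a wooden grip rib standing along it. Origin: on the underside below the rib's middle. The straight pushing edge is the +x edge, 42 mm from the rib's mid-plane; the other edge is 18 mm behind it. z up. All four blocks fit within its length.
- grip (a point): middle of the straightedge's grip rib, to be grasped: rib 18 mm thick (along the straightedge's x), 130 long (y), from 6 to 48 mm above the blade's underside; this point is 36 mm above the underside (12 below the rib's top). Axes as the straightedge's.
- mat: thin blue cutting mat fixed flat on the bench, left or right of the board: 360 mm along its x, 160 mm along its y, 3 mm thick. Origin: centre of its underside, at bench level. The straightedge lies along the mat's x.
- tin: grey ink tin, 76 mm across, 55 mm high, standing on the side opposite the mat; leave alone. Origin: centre of underside.
- tape: roll of brown tape, 90 mm across, 45 mm high, beside the tin; leave alone. Origin: centre of underside.
- beaker: white plastic beaker, 72 mm across, 80 mm high, beyond the board; leave alone. Origin: centre of underside.
- block_a: loose mounted printing block, wood with a copper plate on top, 34 mm wide (its y), 50 mm deep (its x; all four alike), 23 mm high, 0.05 to 0.13 kg, on the board before the fence in a ragged row. Origin: centre of underside. At first its centre is 70 to 117 mm before the rail's origin, turned up to 0.2 rad; seated, 25 mm before the fence bar's near face.
- block_b: loose mounted printing block, wood with a copper plate on top, 40 mm wide (its y), 50 mm deep (its x; all four alike), 23 mm high, 0.05 to 0.13 kg, on the board before the fence in a ragged row. Origin: centre of underside. At first its centre is 70 to 117 mm before the rail's origin, turned up to 0.2 rad; seated, 25 mm before the fence bar's near face.
- block_c: loose mounted printing block, wood with a copper plate on top, 44 mm wide (its y), 50 mm deep (its x; all four alike), 23 mm high, 0.05 to 0.13 kg, on the board before the fence in a ragged row. Origin: centre of underside. At first its centre is 70 to 117 mm before the rail's origin, turned up to 0.2 rad; seated, 25 mm before the fence bar's near face.
- block_d: loose mounted printing block, wood with a copper plate on top, 48 mm wide (its y), 50 mm deep (its x; all four alike), 23 mm high, 0.05 to 0.13 kg, on the board before the fence in a ragged row. Origin: centre of underside. At first its centre is 70 to 117 mm before the rail's origin, turned up to 0.2 rad; seated, 25 mm before the fence bar's near face.
Not all that is in view belongs to the job. What is shaped like the block_b but red is not meant. Leave any red look-alike of the block_d alone.

How it is judged:
On the way, in this order (a step that is already met when the one before it is completed fails the run):
1. the straightedge is picked up off the mat (height (world z) of straightedge above 0.03 m and contact force between the fingers and straightedge above 1 N), for 0.2 s.
2. with the straightedge held, all four blocks are flush with the fence and the fence feels a steady press of more than 3 N (x of each of block_a, block_b, block_c, block_d in the frame of rail above -0.054 m and y of block_a in the frame of rail between -0.165 and 0.165 m and angle between the x axis of each of block_a, block_b, block_c, block_d and the x axis of rail, either way round below 0.03 rad and angle between each of block_a, block_b, block_c, block_d's own z axis and vertical below 0.05 rad and y of block_b in the frame of rail between -0.165 and 0.165 m and y of block_c in the frame of rail between -0.165 and 0.165 m and y of block_d in the frame of rail between -0.165 and 0.165 m and x of block_a in the frame of block_d between -0.003 and 0.003 m and x of block_b in the frame of block_d between -0.003 and 0.003 m and x of block_c in the frame of block_d between -0.003 and 0.003 m and contact force between rail and anything else above 3 N and contact force between the fingers and straightedge above 1 N and height (world z) of straightedge above 0.006 m), for 0.4 s.
3. the straightedge is back flat on the mat (x of grip in the frame of mat between -0.05 and 0.05 m and y of grip in the frame of mat between -0.05 and 0.05 m and angle between the y axis of straightedge and the x axis of mat, either way round below 0.25 rad and angle between straightedge's own z axis and vertical below 0.03 rad and height (world z) of straightedge between 0.001 and 0.006 m), for 0.2 s.
At the end, for the whole second after the job is handed in: All four blocks upright in a straight row along the fence (level with one another within 3 mm, square to it within 0.03 rad, beyond -54 mm in the rail's x); straightedge flat on the mat, grip within 50 mm of its centre on each axis, lengthwise within 0.25 rad; all at rest (all of step 3 and x of each of block_a, block_b, block_c, block_d in the frame of rail above -0.054 m and y of block_a in the frame of rail between -0.165 and 0.165 m and angle between the x axis of each of block_a, block_b, block_c, block_d and the x axis of rail, either way round below 0.03 rad and angle between each of block_a, block_b, block_c, block_d's own z axis and vertical below 0.05 rad and y of block_b in the frame of rail between -0.165 and 0.165 m and y of block_c in the frame of rail between -0.165 and 0.165 m and y of block_d in the frame of rail between -0.165 and 0.165 m and x of block_a in the frame of block_d between -0.003 and 0.003 m and x of block_b in the frame of block_d between -0.003 and 0.003 m and x of block_c in the frame of block_d between -0.003 and 0.003 m and linear speed of each of block_a, block_b, block_c, block_d, straightedge below 0.01 m/s); the robot touches nothing.
It fails at once if more than 20 N on the fence (contact force between rail and anything else above 20 N).
It fails at once if a block touched by the robot itself (contact force between any of the fingers, the arm and block_a above 0.5 N or contact force between any of the fingers, the arm and block_b above 0.5 N or contact force between any of the fingers, the arm and block_c above 0.5 N or contact force between any of the fingers, the arm and block_d above 0.5 N).
It fails at once if a block tipped (angle between any of block_a, block_b, block_c, block_d's own z axis and vertical above 0.25 rad).
It fails at once if the straightedge let go more than 25 mm above the mat (contact force between the fingers and straightedge below 0.05 N and height (world z) of straightedge above 0.028 m).
It fails at once if a bystander disturbed (distance of any of tin, tape, beaker from where it was at the start of the episode above 0.015 m).
It also fails if it takes over 72 s, if anything falls off the work surface, if the arm or the gripper's body presses on something with over 40 N, if the wrist force passes 120 N, or if a joint passes its speed limit or range.

### The arm

A 6-joint arm with a two-finger parallel gripper is mounted at the origin on the work surface. World frame = base frame: x ahead of the robot, y to its left, z up, the work surface at z = 0. Lengths are in m, angles in rad, forces in N, time in s.
With the tool pointing down it reaches from about 0.325 to 0.85 m from the base axis. Payload 4.4 kg.
Tool frame: the origin (TCP) lies between the finger pads; the fingertips stand 19 mm ahead of it and the grasp point (between the pads) is the TCP; z points along the fingers, y is the line along which they close (so a half turn about z gives the same grasp; the last joint's range is limited). The gripper opens to 94 mm and grips with 3 to 60 N. Pads are 16 mm wide; open, the fingers measure 119 mm over their backs; the gripper's body (75 mm by 177 mm) begins 78 mm behind the grasp point.
Start: joints at [1.19, 0.207, 1.542, -0, 1.393, -0.15], TCP at [0.132, 0.56, 0.224] pointing down, gripper open.
Joint ranges: [-2.73, 2.73], [-0.86, 2.22], [0.23, 2.46], [-1.11, 4.25], [0.08, 2.63], [-2.82, 2.82]. Speed limits (rad/s): [2.79, 2.79, 3.14, 3.14, 3.14, 3.14].

### API

Orientations are given as a unit quaternion [x, y, z, w].
In Python, from workcell import get_state, read_camera, finish_job gives the robot as it stands.
- The arm moves only by the tool play_rows, never from a script. Its argument "moves" is a list of rows, each an object with "xyz": the shift along the tool's x, y, z in m, a list of three; "roll": the turn about the tool's z in degrees. In form: [{"xyz": [x, y, z], "roll": roll}, ...]. A call has 1 to 12 rows; each row is the pose to reach, as a shift and turn from the pose commanded when the call began, along the tool's axes at that moment; what a row does not reach only later rows make up. A row lasts 1/8 s, in which the tool goes at most 62.5 mm and 10.7 degrees, less where a joint would pass 70% of its speed; a pose out of reach is approached as far as the arm can. A call with a gripper value outside its range is refused whole. "gripper" is the closure in counts, from 0 (fully open) to 255 (shut), set as the call begins (left out, the last holds). The fingers move at their own pace and stop on an object; "force" is the grip in N (left out, the last holds). Time passes only in rows, so rows that repeat a pose let the fingers close. It gives the time, the measured TCP pose, the force, the opening and the grip force at its end, in the units of the state.
- get_state(): the state, without advancing time (a new reading comes with each control period).
- read_camera(name): name is "side" or "top"; returns a dict with "frame" (420x560x3 uint8, blue, green, red), "fovy" (degrees; the focal length in pixels is half the picture's height over the tangent of half this angle, whatever the lens; pixels are square), "cx", "cy" (the principal point, pixels), "k1" (the pictures are not rectified: a ray, as slopes to the right and down, at radius r is drawn at 1 + k1 r^2 times it, then the intrinsics apply), "R" (3x3) and "t" (3): a world point X has camera coordinates R X + t. Camera axes: x right, y down, z forward; pixel columns grow to the right and rows downward; lengths in m; the calibration is good to about 2 mm. A picture is of the moment at which its call begins. There is no depth.
- finish_job(): hands the job in; it is judged then, once.
The state is a dict: "t": time; "joints": joint angles; "qvel": joint speeds; "tau": joint torques, N m; "tool_pos": TCP position; "tool_rot": TCP orientation; "ft_force": force on the tool from outside, world axes, zero at the start; "moment": the same for the moment, N m; "gripper_width": finger opening in m; "gripper_force": force on a finger pad.
Only numpy, scipy, OpenCV 4.12 (cv2) and the standard library are available. Lean on these libraries where they do the work, as an engineer would, in place of code of your own. Each camera call takes 0.05 s, during which the arm holds its last target. There are 200 camera calls.

## Working session

There is one attempt and no reset: what is moved stays moved. The work goes in short steps, Python scripts to look and compute and a tool call to move; the robot and the scene stay as the last step left them, time stands still between calls to the robot, and variables do not carry over. Pictures are saved under pics/ and viewed, at most 10 in all, crops included, and the job is handed in when it is done.

Besides the shell and the picture viewer there is one more tool, called after "Call:" as name(argument=value, ...) on one line, values as JSON. play_rows: Moves the arm, as the interface text tells. Its arguments: {"type":"object","properties":{"moves":{"type":"array","items":{"type":"object","properties":{"xyz":{"type":"array","items":{"type":"number"}},"roll":{"type":"number"}}}},"gripper":{"type":"number"},"force":{"type":"number"}},"required":["moves"]}

```bash
mkdir -p pics; cat > h.py <<'E'
import numpy as np, cv2
from workcell import get_state, read_camera, finish_job
def K(c):
    f=c['frame'].shape[0]/2/np.tan(np.radians(c['fovy'])/2)
    return np.array([[f,0,c['cx']],[0,f,c['cy']],[0,0,1.]]), np.array([c['k1'],0,0,0.])
def ray(c,uv):
    k,d=K(c); n=cv2.undistortPoints(np.float64(uv).reshape(-1,1,2),k,d).reshape(-1,2)
    R=np.array(c['R']);t=np.array(c['t'])
    return -R.T@t, np.c_[n,np.ones(len(n))]@R
def onplane(c,uv,z):
    o,d=ray(c,uv); return o+d*((z-o[2])/d[:,2])[:,None]
def tri(c1,u1,c2,u2):
    o1,d1=ray(c1,[u1]);o2,d2=ray(c2,[u2]);d1=d1[0];d2=d2[0]
    s=np.linalg.lstsq(np.c_[d1,-d2],o2-o1,rcond=None)[0]
    a=o1+s[0]*d1;b=o2+s[1]*d2; return (a+b)/2,np.linalg.norm(a-b)
E
python3 - <<'E'
from h import *
for n in ('top','side'):
    c=read_camera(n); cv2.imwrite(f'pics/{n}0.png',c['frame']); print(n,c['fovy'],c['k1'],-np.array(c['R']).T@c['t'])
print(get_state())
E
```

```text
top 47.21519080751937 -0.14334675671491626 [ 0.39171406 -0.01529284  1.1751165 ]
side 49.88362945042122 -0.01444525713659282 [ 0.19868295 -0.71903466  0.79175932]
{'t': 0.1, 'joints': array([ 1.18950400e+00,  2.07328676e-01,  1.54278133e+00, -5.55936227e-05,
        1.39352426e+00, -1.50483718e-01]), 'qvel': array([-6.20055273e-04, -2.24029471e-03, -3.42882761e-03,  9.51601440e-05,
        2.06503736e-03,  1.32633914e-03]), 'tau': array([-3.27599073e-04, -3.71866035e+01, -2.82290339e+01,  7.01278076e-02,
        3.11119447e-02, -6.90489082e-05]), 'tool_pos': array([0.13129959, 0.55910033, 0.22342449]), 'tool_rot': array([ 1.15143354e-01,  9.93348360e-01, -9.92119858e-04, -2.41837665e-04]), 'ft_force': array([ 1.14956553,  0.19033524, -0.45942321]), 'moment': array([-0.02933875, -0.0355698 ,  0.05685969]), 'gripper_force': 0.0, 'gripper_width': 0.09419382060235666}
```

View pics/top0.png

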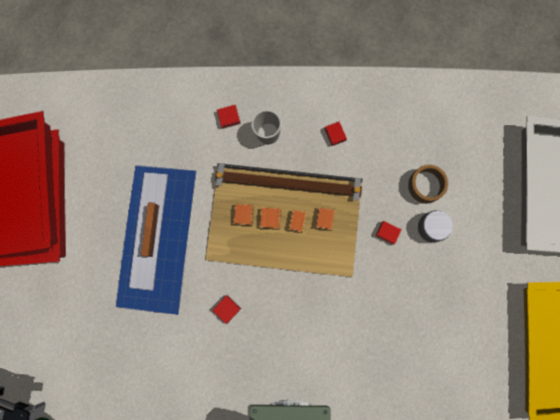

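View pics/side0.png

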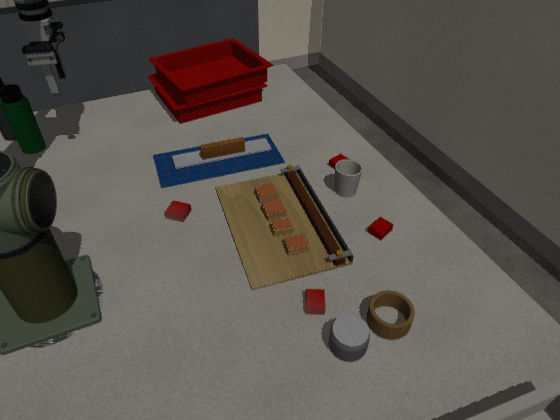

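The top view shows the mat on the left with the blade at about (148,231) and the rib at (149,230). The board is centred near (285,222) with copper-topped blocks at (243,215), (270,218), (297,221) and (325,219). The fence is along row 180; red cubes are scattered around as decoys. Next I measure with masks.

```bash
cat > m.py <<'E'
from h import *
def blobs(m,amin=20):
    cs,_=cv2.findContours(m.astype(np.uint8),cv2.RETR_EXTERNAL,cv2.CHAIN_APPROX_NONE)
    return sorted([k for k in cs if cv2.contourArea(k)>amin],key=lambda k:-cv2.contourArea(k))
def hsv(c): return cv2.cvtColor(c['frame'],cv2.COLOR_BGR2HSV).astype(int)
def masks(c):
    h=hsv(c);H,S,V=h[...,0],h[...,1],h[...,2]
    return dict(blue=(H>100)&(H<130)&(S>120), copper=(H>3)&(H<14)&(S>135)&(V>90), wood=(H>12)&(H<28)&(S>60)&(V>70))
def rect(c,k,z):
    P=onplane(c,k.reshape(-1,2),z)[:,:2]; (x,y),(w,l),a=cv2.minAreaRect((P*1000).astype(np.float32))
    return np.round([x,y,w,l,a],1)
E
python3 - <<'E'
from m import *
C={}
for n in ('top','side'):
    c=C[n]=read_camera(n); M=masks(c); h=hsv(c)
    print(n)
    b=blobs(M['blue'],200)[0]; print('mat',rect(c,b,.003))
    fill=np.zeros(h.shape[:2],np.uint8); cv2.drawContours(fill,[cv2.convexHull(b)],-1,1,-1)
    wh=(fill>0)&(h[...,1]<60)&(h[...,2]>110)
    br=(fill>0)&((h[...,0]<25)&(h[...,1]>90))
    if n=='side': br=(h[...,0]<25)&(h[...,1]>90); br[160:]=0; br[:135]=0;br[:,:195]=0;br[:,250:]=0
    bl=cv2.morphologyEx((wh|br).astype(np.uint8),cv2.MORPH_OPEN,np.ones((3,3)))
    for k in blobs(bl,200)[:2]: print('blade',rect(c,k,.009))
    for k in blobs(br,30)[:2]: print('rib',rect(c,k,.051),cv2.boundingRect(k),cv2.boxPoints(cv2.minAreaRect(k)).round().tolist(),
      [h[p[0][1],p[0][0]].tolist() for p in k[:1]])
    for k in blobs(M['copper']): print('cu',cv2.contourArea(k),cv2.moments(k)['m10']/cv2.moments(k)['m00'],cv2.moments(k)['m01']/cv2.moments(k)['m00'],rect(c,k,.032))
    k=blobs(M['wood'],1500)
    for q in k: print('wood',rect(c,q,.009),cv2.boundingRect(q))
t,s=C['top'],C['side']
cv2.imwrite('pics/z.png',np.hstack([cv2.resize(t['frame'][155:320,110:200],None,fx=3.6,fy=3.6,interpolation=2),cv2.resize(t['frame'][155:285,200:370],None,fx=2.7,fy=2.7,interpolation=2)[:594] if 0 else cv2.copyMakeBorder(cv2.resize(t['frame'][155:285,200:370],None,fx=2.7,fy=2.7,interpolation=2),0,594-351,0,0,0)]))
cv2.imwrite('pics/s.png',cv2.resize(s['frame'][125:290,145:365],None,fx=3.6,fy=3.6,interpolation=2))
E
```

```text
top
mat [491.3 335.9 156.4 355.9  84.9]
blade [510.3 353.9  62.5 290.8  85.2]
rib [508.5 337.4  27.2 127.   85.4] (141, 203, 17, 53) [[140.0, 255.0], [147.0, 202.0], [158.0, 204.0], [151.0, 256.0]] [[11, 99, 141]]
cu 332.0 269.50100401606426 217.59638554216866 [5.41e+02 5.03e+01 4.60e+01 4.57e+01 4.00e-01]
cu 309.5 147.90845449649973 229.11739364566503 [510.7 346.8  17.9 128.   85.6]
cu 301.5 242.632946379215 214.06025428413488 [548.9 114.9  43.   46.9  85.9]
cu 266.5 324.6804252657911 218.08755472170105 [540.6 -82.   37.1  46.5  80.6]
cu 220.5 297.1171579743008 220.35752078609218 [534.3 -15.8  31.2  47.1  78. ]
wood [518.3  19.3 360.5 198.3  84. ] (205, 182, 155, 95)
wood [ 215.4 -626.5   90.4  344.1   89.3] (526, 281, 34, 139)
side
mat [491.7 335.6 159.4 357.6  84.8]
blade [511.7 369.2  87.8 287.7  85.2]
rib [503.  315.8  71.5 134.   85.5] (200, 137, 45, 22) [[199.0, 145.0], [243.0, 136.0], [246.0, 151.0], [202.0, 159.0]] [[14, 98, 101]]
cu 194.0 296.17783505154637 241.23453608247422 [540.9 -82.8  37.5  45.8  81.9]
cu 187.5 273.2382222222222 206.03466666666668 [541.7  49.5  44.6  46.4  86.8]
cu 147.0 265.9149659863946 189.86621315192744 [549.3 114.4  41.8  45.   87. ]
cu 140.5 281.9086595492289 223.58956109134044 [535.  -16.7  31.8  45.6  79.5]
wood [536.7  14.7 364.9 235.4  84. ] (216, 174, 136, 116)
```

View pics/z.png

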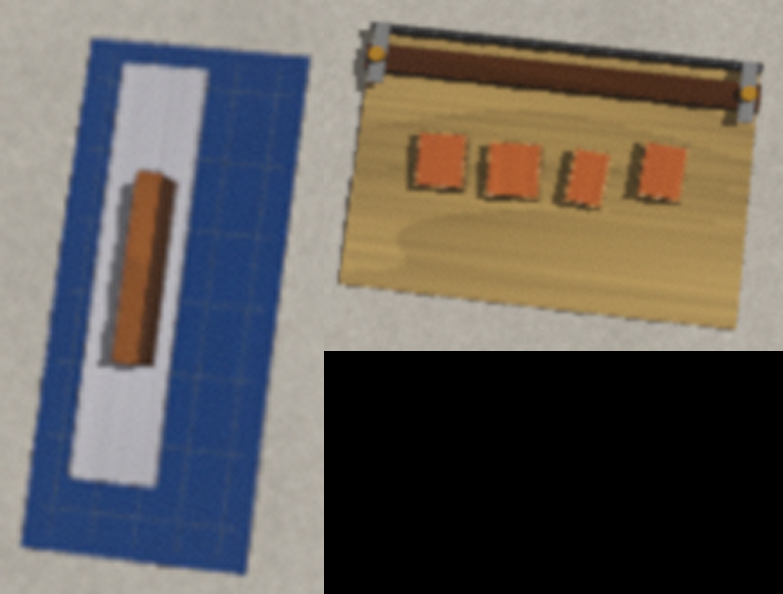

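View pics/s.png

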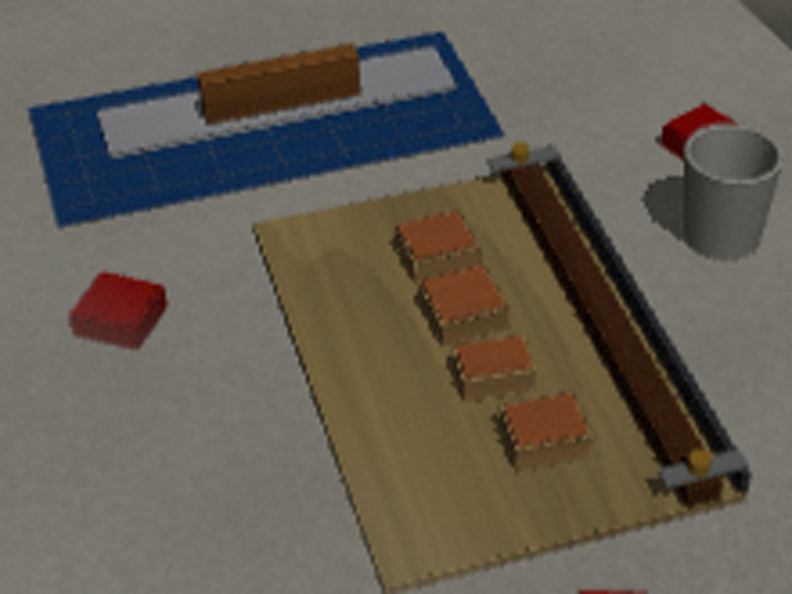

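The crops show the rib near the blade's right (world −y) edge, so the pushing edge faces +y and I must turn about −91°. Before moving I triangulate the rib and fit the board and fence lines.

```bash
python3 - <<'E'
from m import *
t,s=read_camera('top'),read_camera('side')
T=lambda x,y:(110+x/3.6-.4,155+y/3.6-.4); S=lambda x,y:(145+x/3.6-.4,125+y/3.6-.4)
for a,b in (((163,176),(358,57)),((141,364),(203,83)),((208,68),(438,46)),((155,487),(110,156)),((121,65),None),((70,478),None)):
    print('top@.051/.009',onplane(t,[T(*a)],.051 if a[0] in(163,141) else .009)[0].round(4), *( [x.round(4) if hasattr(x,'round') else x for x in tri(t,T(*a),s,S(*b))] if b else []))
# block heights
for a,b in (((269.5,217.6),(273.24,206.03)),((242.63,214.06),(265.9,189.87)),((324.7,218.1),(296.2,241.2)),((297.1,220.4),(281.9,223.6))):
    print('blk',*[np.round(v,4) for v in tri(t,a,s,b)])
# dark fence front edge (bottom edge of dark bar) & board front edge in top view
for c,nm in ((t,'top'),):
    h=hsv(c);g=cv2.cvtColor(c['frame'],cv2.COLOR_BGR2GRAY).astype(float)
    f,b=[],[]
    for u in range(232,346,2):
        col=g[:,u]; d=np.diff(col)
        r0=178+(u-222)*12/135; r=int(r0); w=d[r:r+18]; i=np.argmax(w); i+=r; seg=np.clip(d[i-1:i+2],0,None); f.append((u,i+.5+(np.dot(seg,[-1,0,1])/seg.sum())))
        r=int(260+(u-206)*15/150); w=d[r-9:r+12]; i=np.argmax(np.abs(w))+r-9; b.append((u,i+.5))
    for q,z in ((f,.027),(f,.009),(b,.009)):
        P=onplane(c,q,z)[:,:2].astype(np.float32); l=cv2.fitLine(P,cv2.DIST_HUBER,0,.01,.01).ravel()
        print('line',z,l.round(4),np.degrees(np.arctan2(l[1],l[0])), 'res',np.std((P-l[2:])@[-l[1],l[0]]))
E
```

```text
top@.051/.009 [0.5704 0.3268 0.051 ] [0.5714 0.327  0.0494] 0.0016
top@.051/.009 [0.4447 0.3356 0.051 ] [0.4447 0.3344 0.0549] 0.0004
top@.051/.009 [0.6538 0.3114 0.009 ] [0.6366 0.2983 0.0612] 0.0113
top@.051/.009 [0.3633 0.3354 0.009 ] [0.3635 0.336  0.0069] 0.0005
top@.051/.009 [0.6561 0.3744 0.009 ]
top@.051/.009 [0.3679 0.3955 0.009 ]
blk [0.5414 0.0502 0.0312] 0.0012
blk [0.5494 0.1152 0.0315] 0.0011
blk [ 0.5408 -0.0823  0.0309] 0.0007
blk [ 0.5349 -0.0161  0.0313] 0.0008
line 0.027 [0.1045 0.9945 0.611  0.0068] 84.000626 res 0.000556568
line 0.009 [0.1045 0.9945 0.6144 0.0072] 84.000626 res 0.0005652948
line 0.009 [0.1054 0.9944 0.416  0.0082] 83.94947 res 0.0008187876
```

Call:
play_rows(moves=[{"xyz":[-0.05,-0.015,0],"roll":-1},{"xyz":[-0.1,-0.03,0],"roll":-2},{"xyz":[-0.15,-0.045,0],"roll":-3},{"xyz":[-0.2,-0.06,0],"roll":-4},{"xyz":[-0.25,-0.075,0],"roll":-5},{"xyz":[-0.3,-0.09,0],"roll":-6},{"xyz":[-0.35,-0.105,0],"roll":-7},{"xyz":[-0.39,-0.117,0.03],"roll":-8.4},{"xyz":[-0.417,-0.125,0.06],"roll":-8.4},{"xyz":[-0.417,-0.125,0.08],"roll":-8.4},{"xyz":[-0.417,-0.125,0.08],"roll":-8.4}], gripper=0)

```text
t: 1.68
tool_pos: [0.5067, 0.3423, 0.1421]
tool_rot: [0.042, 0.999, -0.001, -0.002]
ft_force: [-0.4, -0.3, 0.4]
gripper_width: 0.0944
gripper_force: 0.0
```

```bash
python3 - <<'E'
from m import *
s=get_state(); print(s['t'],s['tool_pos'],s['tool_rot'],s['ft_force'],s['gripper_width'])
c=read_camera('side'); cv2.imwrite('pics/s1.png',cv2.resize(c['frame'][20:230,130:410],None,fx=2.8,fy=2.8))
E
```

```text
1.675 [0.50674654 0.34232143 0.14214818] [ 4.20476476e-02  9.99112208e-01 -9.94248394e-04 -2.40877875e-03] [-0.35457217 -0.27550122  0.4025775 ] 0.09435093404587812
```

View pics/s1.png

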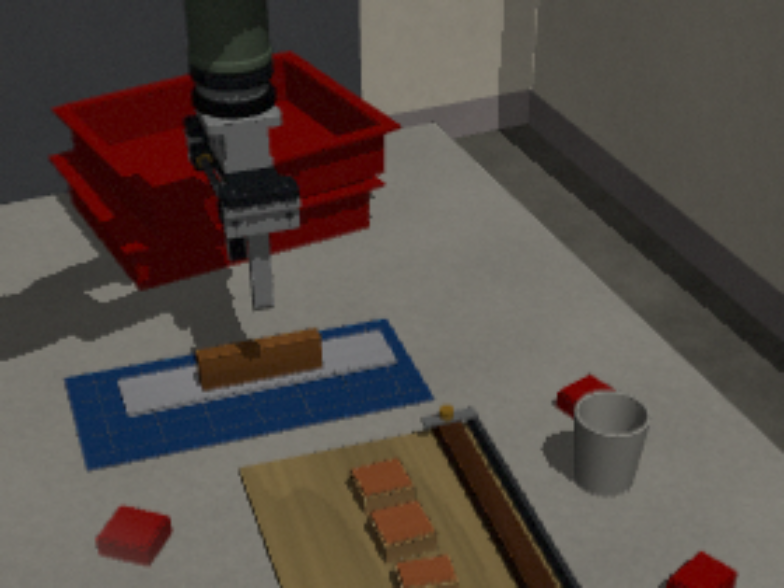

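The gripper hangs centred over the rib, with the rib at about (258,360) in the crop and the finger shadow on its middle. Descending and gripping.

Call:
play_rows(moves=[{"xyz":[-0.002,0,0.03]},{"xyz":[-0.002,0,0.06]},{"xyz":[-0.002,0,0.085]},{"xyz":[-0.002,0,0.1]},{"xyz":[-0.002,0,0.103]},{"xyz":[-0.002,0,0.103]},{"xyz":[-0.002,0,0.103]}])

```text
invalid input at $.moves[0]: expected keys xyz, roll
```

Call:
play_rows(moves=[{"xyz":[0,0,0]},{"xyz":[0,0,0]},{"xyz":[0,0,0]},{"xyz":[0,0,0]},{"xyz":[0,0,0]},{"xyz":[0,0,0]},{"xyz":[0,0,0]},{"xyz":[0,0,0]},{"xyz":[0,0,0]},{"xyz":[0,0,0]}], gripper=255, force=50)

```text
invalid input at $.moves[0]: expected keys xyz, roll
```

Call:
play_rows(moves=[{"xyz":[-0.002,0,0.03],"roll":0},{"xyz":[-0.002,0,0.06],"roll":0},{"xyz":[-0.002,0,0.085],"roll":0},{"xyz":[-0.002,0,0.1],"roll":0},{"xyz":[-0.002,0,0.103],"roll":0},{"xyz":[-0.002,0,0.103],"roll":0},{"xyz":[-0.002,0,0.103],"roll":0}])

```text
t: 2.6
tool_pos: [0.5118, 0.3431, 0.0429]
tool_rot: [0.042, 0.999, 0.001, 0.001]
ft_force: [-0.2, 0.4, 0.1]
gripper_width: 0.0939
gripper_force: 0.0
```

Call:
play_rows(moves=[{"xyz":[0,0,0],"roll":0},{"xyz":[0,0,0],"roll":0},{"xyz":[0,0,0],"roll":0},{"xyz":[0,0,0],"roll":0},{"xyz":[0,0,0],"roll":0},{"xyz":[0,0,0],"roll":0},{"xyz":[0,0,0],"roll":0},{"xyz":[0,0,0],"roll":0},{"xyz":[0,0,0],"roll":0},{"xyz":[0,0,0],"roll":0}], gripper=255, force=50)

```text
t: 3.85
tool_pos: [0.5109, 0.3427, 0.0415]
tool_rot: [0.042, 0.999, 0.0, 0.0]
ft_force: [-0.2, 0.7, -0.7]
gripper_width: 0.0177
gripper_force: 50.0
```

Call:
play_rows(moves=[{"xyz":[0,0,-0.01],"roll":0},{"xyz":[0,0,-0.03],"roll":0},{"xyz":[0,0,-0.055],"roll":0},{"xyz":[0,0,-0.08],"roll":0},{"xyz":[0,0,-0.1],"roll":0},{"xyz":[0,0,-0.11],"roll":0},{"xyz":[0,0,-0.11],"roll":0},{"xyz":[0,0,-0.11],"roll":0}])

```text
t: 4.85
tool_pos: [0.5101, 0.3421, 0.1503]
tool_rot: [0.042, 0.999, -0.001, -0.001]
ft_force: [-0.3, -0.4, -3.6]
gripper_width: 0.0178
gripper_force: 50.0
```

Call:
play_rows(moves=[{"xyz":[0.002,-0.015,0],"roll":4},{"xyz":[0.005,-0.045,0],"roll":12},{"xyz":[0.009,-0.08,0],"roll":22},{"xyz":[0.013,-0.115,0],"roll":32},{"xyz":[0.018,-0.15,0],"roll":42},{"xyz":[0.022,-0.185,0],"roll":52},{"xyz":[0.026,-0.22,0],"roll":62},{"xyz":[0.03,-0.255,0],"roll":72},{"xyz":[0.034,-0.285,0],"roll":81},{"xyz":[0.036,-0.308,0],"roll":88},{"xyz":[0.0373,-0.32,0],"roll":91.2},{"xyz":[0.0373,-0.32,0],"roll":91.2}])

```text
t: 6.35
tool_pos: [0.4464, 0.0266, 0.151]
tool_rot: [0.743, 0.669, -0.0, -0.001]
ft_force: [-0.7, 0.4, -2.6]
gripper_width: 0.0174
gripper_force: 50.0
```

```bash
python3 - <<'E'
from m import *
for n in ('top','side'):
    c=read_camera(n); cv2.imwrite(f'pics/{n}2.png',c['frame'])
s=get_state(); print(s['t'],s['tool_pos'],s['tool_rot'],s['ft_force'],s['moment'],s['gripper_width'])
t=cv2.imread('pics/top2.png')[150:330,180:400]; d=cv2.imread('pics/side2.png')[80:320,150:400]
cv2.imwrite('pics/c2.png',np.hstack([cv2.resize(t,(396,324)),cv2.resize(d,(337,324))]))
E
```

```text
6.45 [0.44676364 0.02733312 0.15122499] [ 7.42870914e-01  6.69434591e-01  8.14680104e-05 -3.57088293e-04] [ 0.04539183 -0.05893643 -3.38005363] [-0.14129813  0.11232312 -0.01999876] 0.01740645602863002
```

View pics/c2.png

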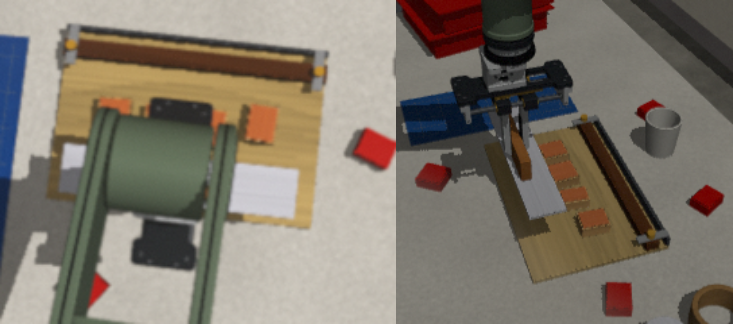

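The held straightedge is level and parallel to the fence. I check its span along y against the row before going down.

```bash
python3 - <<'E'
from m import *
c=read_camera('top'); s=get_state(); print(c['cx'],c['cy'])
h=hsv(c); w=(h[...,1]<45)&(h[...,2]>140); w[:225]=0;w[290:]=0;w[:,:205]=0;w[:,355:]=0
o=np.array([.628,.008]);ex=np.array([.9945,-.1045]);ey=np.array([.1045,.9945])
for k in blobs(w,60):
    P=onplane(c,k.reshape(-1,2),s['tool_pos'][2]-.0325)[:,:2]-o
    print(cv2.boundingRect(k),'x',(P@ex).min(),(P@ex).max(),'y',(P@ey).min(),(P@ey).max(), rect(c,k,.119))
for p in ((.549,.115),(.5414,.05),(.535,-.016),(.541,-.082)): print((np.array(p)-o)@ex,(np.array(p)-o)@ey)
print((s['tool_pos'][:2]-o)@ex,(s['tool_pos'][:2]-o)@ey)
E
```

```text
285.9071654138885 204.36865829138787
(307, 240, 38, 31) x -0.2014474371879016 -0.14048927035083886 y -0.14513661686469123 -0.06589811123027906 [446.9 -79.   79.4  60.6  84.4]
(302, 261, 53, 29) x -0.24963647557714383 -0.17667640053332295 y -0.17440678702644505 -0.06075785657665501 [ 4.040e+02 -8.430e+01  6.080e+01  1.139e+02  3.000e-01]
(235, 268, 24, 22) x -0.2665926270449319 -0.21683978535323697 y 0.036890937587456374 0.08352901635108383 [393.3  92.8  44.   51.9  79.7]
(213, 229, 14, 15) x -0.1720440541519927 -0.14038287742538025 y 0.11762100409145772 0.14500957289594807 [486.3 154.8  27.3  31.7  83.5]
-0.08974699999999997 0.09815600000000002
-0.09051270000000002 0.03271930000000001
-0.08998049999999998 -0.0335865
-0.07711649999999998 -0.0985965
-0.18222239881197388 0.0004308167172505825
```

Call:
play_rows(moves=[{"xyz":[0,0,0.015],"roll":0},{"xyz":[0,0,0.04],"roll":0},{"xyz":[0,0,0.065],"roll":0},{"xyz":[0,0,0.085],"roll":0},{"xyz":[0,0,0.095],"roll":0},{"xyz":[0,0,0.099],"roll":0},{"xyz":[0,0,0.1],"roll":0},{"xyz":[0,0,0.1],"roll":0},{"xyz":[0,0,0.1],"roll":0},{"xyz":[0,0,0.1],"roll":0}])

```text
t: 7.75
tool_pos: [0.4472, 0.0267, 0.0519]
tool_rot: [0.743, 0.669, 0.0, 0.0]
ft_force: [0.0, -0.2, -3.4]
gripper_width: 0.0175
gripper_force: 50.0
```

```bash
cat > st.py <<'E'
from m import *
o=np.array([.628,.008]);ex=np.array([.9945,-.1045]);ey=np.array([.1045,.9945])
s=get_state(); p=s['tool_pos'][:2]-o; F=s['ft_force']; q=s['tool_rot']
print(round(s['t'],2),'s %.4f y %.4f z %.4f'%(p@ex,p@ey,s['tool_pos'][2]),'Fx %.2f Fy %.2f Fz %.2f'%(F[:2]@ex,F[:2]@ey,F[2]),s['moment'].round(2),'yaw',np.degrees(np.arctan2(q[1]**2-q[0]**2,2*q[0]*q[1])).round(2))
E
python3 st.py
python3 - <<'E'
from m import *
c=read_camera('side'); cv2.imwrite('pics/s3.png',cv2.resize(c['frame'][140:290,200:370],None,fx=3.5,fy=3.5))
E
```

```text
7.75 s -0.1818 y -0.0003 z 0.0519 Fx 0.03 Fy -0.18 Fz -3.38 [-0.04  0.1   0.04] yaw -6.02
```

View pics/s3.png

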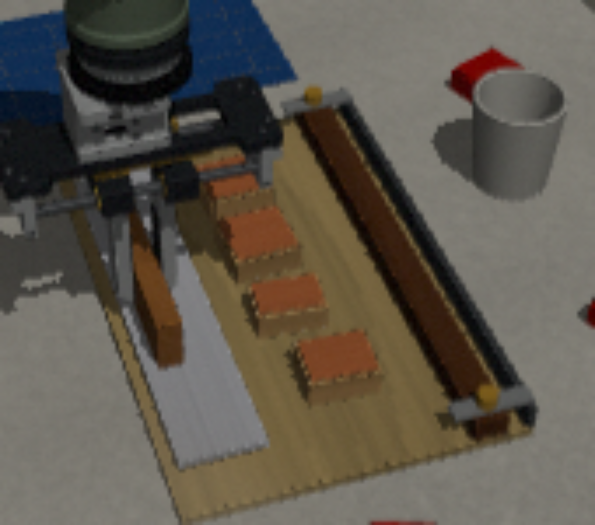

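The blade lies just above the board, clear of all four blocks (copper tops at about (230,180), (258,232), (288,293) and (338,355) in the crop). Pushing now, gently.

Call:
play_rows(moves=[{"xyz":[0,0.004,0],"roll":0},{"xyz":[0,0.009,0],"roll":0},{"xyz":[0,0.014,0],"roll":0},{"xyz":[0,0.018,0],"roll":0},{"xyz":[0,0.022,0],"roll":0},{"xyz":[0,0.026,0],"roll":0},{"xyz":[0,0.03,0],"roll":0},{"xyz":[0,0.034,0],"roll":0},{"xyz":[0,0.038,0],"roll":0},{"xyz":[0,0.042,0],"roll":0},{"xyz":[0,0.046,0],"roll":0},{"xyz":[0,0.05,0],"roll":0}])

```text
t: 9.3
tool_pos: [0.4966, 0.0215, 0.0513]
tool_rot: [0.743, 0.669, -0.0, -0.0]
ft_force: [-1.2, -0.5, -4.3]
gripper_width: 0.0175
gripper_force: 50.0
```

```bash
python3 st.py
```

```text
9.3 s -0.1320 y -0.0003 z 0.0513 Fx -1.14 Fy -0.64 Fz -4.26 [-0.09  0.44  0.03] yaw -6.03
```

Call:
play_rows(moves=[{"xyz":[0,0.001,0],"roll":0},{"xyz":[0,0.002,0],"roll":0},{"xyz":[0,0.003,0],"roll":0},{"xyz":[0,0.004,0],"roll":0},{"xyz":[0,0.005,0],"roll":0},{"xyz":[0,0.006,0],"roll":0},{"xyz":[0,0.007,0],"roll":0},{"xyz":[0,0.008,0],"roll":0},{"xyz":[0,0.009,0],"roll":0},{"xyz":[0,0.01,0],"roll":0},{"xyz":[0,0.01,0],"roll":0}])

```text
t: 10.68
tool_pos: [0.5068, 0.0204, 0.0514]
tool_rot: [0.743, 0.669, 0.0, 0.0]
ft_force: [-1.0, 0.6, -3.4]
gripper_width: 0.0175
gripper_force: 50.0
```

```bash
python3 st.py
```

```text
10.68 s -0.1219 y -0.0003 z 0.0514 Fx -1.05 Fy 0.49 Fz -3.43 [-0.04  0.4   0.02] yaw -6.03
```

Call:
play_rows(moves=[{"xyz":[0,0.001,0],"roll":0},{"xyz":[0,0.002,0],"roll":0},{"xyz":[0,0.003,0],"roll":0},{"xyz":[0,0.004,0],"roll":0},{"xyz":[0,0.005,0],"roll":0},{"xyz":[0,0.006,0],"roll":0},{"xyz":[0,0.007,0],"roll":0},{"xyz":[0,0.008,0],"roll":0},{"xyz":[0,0.009,0],"roll":0},{"xyz":[0,0.009,0],"roll":0}])

```text
t: 11.92
tool_pos: [0.5157, 0.0195, 0.0515]
tool_rot: [0.743, 0.669, 0.0, 0.0]
ft_force: [-0.3, 0.3, -4.1]
gripper_width: 0.018
gripper_force: 50.0
```

```bash
python3 st.py
```

```text
11.93 s -0.1129 y -0.0003 z 0.0515 Fx -0.34 Fy 0.30 Fz -4.10 [-0.08  0.31  0.04] yaw -6.02
```

Call:
play_rows(moves=[{"xyz":[0,0.0005,0],"roll":0},{"xyz":[0,0.001,0],"roll":0},{"xyz":[0,0.0015,0],"roll":0},{"xyz":[0,0.002,0],"roll":0},{"xyz":[0,0.0025,0],"roll":0},{"xyz":[0,0.0025,0],"roll":0}])

```text
t: 12.68
tool_pos: [0.5181, 0.0193, 0.0515]
tool_rot: [0.743, 0.669, 0.0, 0.0]
ft_force: [-2.2, 0.6, -3.0]
gripper_width: 0.018
gripper_force: 50.0
```

```bash
python3 st.py
```

```text
12.68 s -0.1105 y -0.0003 z 0.0515 Fx -2.21 Fy 0.39 Fz -3.01 [ 0.02  0.47 -0.01] yaw -6.03
```

Call:
play_rows(moves=[{"xyz":[0,0.0005,0],"roll":0},{"xyz":[0,0.001,0],"roll":0},{"xyz":[0,0.0015,0],"roll":0},{"xyz":[0,0.002,0],"roll":0},{"xyz":[0,0.002,0],"roll":0}])

```text
t: 13.3
tool_pos: [0.5201, 0.019, 0.0515]
tool_rot: [0.743, 0.669, 0.0, 0.0]
ft_force: [-2.6, 0.4, -3.6]
gripper_width: 0.0178
gripper_force: 50.0
```

```bash
python3 st.py
```

```text
13.3 s -0.1085 y -0.0003 z 0.0515 Fx -2.64 Fy 0.17 Fz -3.58 [0.02 0.4  0.01] yaw -6.02
```

Call:
play_rows(moves=[{"xyz":[0,0.0005,0],"roll":0},{"xyz":[0,0.001,0],"roll":0},{"xyz":[0,0.001,0],"roll":0}])

```text
t: 13.68
tool_pos: [0.521, 0.0189, 0.0514]
tool_rot: [0.743, 0.669, 0.0, 0.0]
ft_force: [-2.3, 0.0, -2.7]
gripper_width: 0.0179
gripper_force: 50.0
```

```bash
python3 st.py
```

```text
13.68 s -0.1075 y -0.0003 z 0.0514 Fx -2.32 Fy -0.22 Fz -2.74 [0.02 0.51 0.01] yaw -6.03
```

Call:
play_rows(moves=[{"xyz":[0,0.0005,0],"roll":0},{"xyz":[0,0.001,0],"roll":0},{"xyz":[0,0.001,0],"roll":0}])

```text
t: 14.05
tool_pos: [0.5221, 0.0188, 0.0514]
tool_rot: [0.743, 0.669, 0.0, 0.0]
ft_force: [-1.2, 0.5, -3.4]
gripper_width: 0.0176
gripper_force: 50.0
```

```bash
python3 st.py
```

```text
14.05 s -0.1065 y -0.0003 z 0.0514 Fx -1.28 Fy 0.35 Fz -3.45 [-0.05  0.41 -0.01] yaw -6.02
```

Call:
play_rows(moves=[{"xyz":[0,0.0005,0],"roll":0},{"xyz":[0,0.001,0],"roll":0},{"xyz":[0,0.001,0],"roll":0}])

```text
t: 14.42
tool_pos: [0.523, 0.0187, 0.0514]
tool_rot: [0.743, 0.669, 0.0, 0.0]
ft_force: [-0.5, 0.7, -4.3]
gripper_width: 0.0174
gripper_force: 50.0
```

```bash
python3 st.py
```

```text
14.43 s -0.1055 y -0.0003 z 0.0514 Fx -0.59 Fy 0.64 Fz -4.34 [-0.05  0.39 -0.  ] yaw -6.03
```

Call:
play_rows(moves=[{"xyz":[0,0.0005,0],"roll":0},{"xyz":[0,0.001,0],"roll":0},{"xyz":[0,0.001,0],"roll":0}])

```text
t: 14.8
tool_pos: [0.524, 0.0186, 0.0514]
tool_rot: [0.743, 0.669, 0.0, 0.0]
ft_force: [-0.7, 0.2, -3.4]
gripper_width: 0.0177
gripper_force: 50.0
```

```bash
python3 st.py; python3 - <<'E'
from m import *
c=read_camera('side'); cv2.imwrite('pics/s4.png',cv2.resize(c['frame'][140:290,200:370],None,fx=3.5,fy=3.5))
E
```

```text
14.8 s -0.1045 y -0.0003 z 0.0514 Fx -0.69 Fy 0.14 Fz -3.40 [0.02 0.35 0.04] yaw -6.02
```

View pics/s4.png

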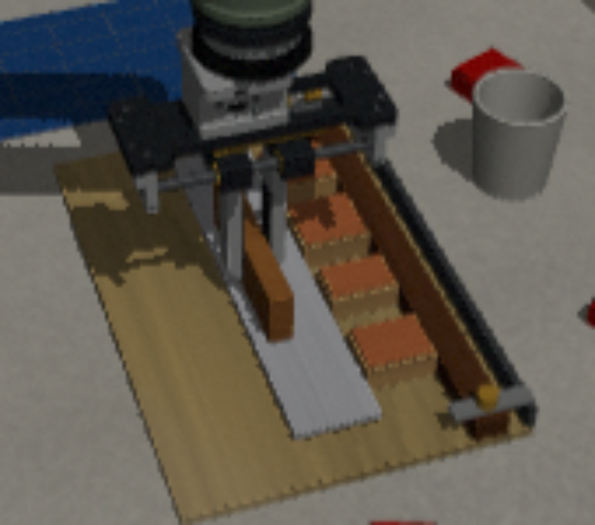

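The row is now straight against the blade and the blocks (right edge near (437,345) in the crop) are a few mm short of the fence. I continue in small steps.

Call:
play_rows(moves=[{"xyz":[0,0.0005,0],"roll":0},{"xyz":[0,0.001,0],"roll":0},{"xyz":[0,0.001,0],"roll":0}])

```text
t: 15.22
tool_pos: [0.5249, 0.0186, 0.0514]
tool_rot: [0.743, 0.669, -0.0, -0.0]
ft_force: [-2.1, 0.0, -3.9]
gripper_width: 0.0175
gripper_force: 50.0
```

```bash
python3 st.py
```

```text
15.22 s -0.1037 y -0.0003 z 0.0514 Fx -2.11 Fy -0.19 Fz -3.86 [0.   0.5  0.02] yaw -6.03
```

Call:
play_rows(moves=[{"xyz":[0,0.0005,0],"roll":0},{"xyz":[0,0.001,0],"roll":0},{"xyz":[0,0.001,0],"roll":0}])

```text
t: 15.6
tool_pos: [0.525, 0.0185, 0.0512]
tool_rot: [0.743, 0.669, -0.001, -0.001]
ft_force: [-4.8, 0.5, -1.0]
gripper_width: 0.0177
gripper_force: 50.0
```

```bash
python3 st.py
```

```text
15.6 s -0.1036 y -0.0003 z 0.0512 Fx -4.79 Fy 0.02 Fz -1.01 [ 0.03  1.11 -0.02] yaw -6.02
```

Call:
play_rows(moves=[{"xyz":[0,0.0005,0],"roll":0},{"xyz":[0,0.0008,0],"roll":0},{"xyz":[0,0.0008,0],"roll":0},{"xyz":[0,0.0008,0],"roll":0}])

```text
t: 16.1
tool_pos: [0.525, 0.0186, 0.051]
tool_rot: [0.743, 0.669, -0.001, -0.001]
ft_force: [-5.9, 0.2, 0.8]
gripper_width: 0.0173
gripper_force: 50.0
```

```bash
python3 st.py
```

```text
16.1 s -0.1035 y -0.0002 z 0.0510 Fx -5.85 Fy -0.45 Fz 0.75 [-0.    1.32 -0.01] yaw -6.01
```

Call:
play_rows(moves=[{"xyz":[0,0.0005,0],"roll":0},{"xyz":[0,0.001,0],"roll":0},{"xyz":[0,0.001,0],"roll":0},{"xyz":[0,0.001,0],"roll":0}])

```text
t: 16.6
tool_pos: [0.5251, 0.0186, 0.0507]
tool_rot: [0.743, 0.669, -0.002, -0.002]
ft_force: [-7.6, 0.0, 0.4]
gripper_width: 0.0174
gripper_force: 50.0
```

```bash
python3 st.py
```

```text
16.6 s -0.1034 y -0.0002 z 0.0507 Fx -7.59 Fy -0.76 Fz 0.37 [0.06 1.62 0.02] yaw -6.01
```

Call:
play_rows(moves=[{"xyz":[0,0.0005,0],"roll":0},{"xyz":[0,0.001,0],"roll":0},{"xyz":[0,0.0013,0],"roll":0},{"xyz":[0,0.0013,0],"roll":0},{"xyz":[0,0.0013,0],"roll":0}])

```text
t: 17.23
tool_pos: [0.5252, 0.0186, 0.0504]
tool_rot: [0.743, 0.669, -0.003, -0.003]
ft_force: [-9.6, 0.5, 1.1]
gripper_width: 0.0178
gripper_force: 50.0
```

```bash
python3 st.py; python3 - <<'E'
from m import *
o=np.array([.628,.008]);ex=np.array([.9945,-.1045]);ey=np.array([.1045,.9945])
for n in('side','top'):
    c=read_camera(n)
    for k in blobs(masks(c)['copper'],60):
        r=rect(c,k,.032); p=r[:2]/1000-o
        if abs(p[1])<.2: print(n,(p@ex).round(4),(p@ey).round(4),r)
E
```

```text
17.23 s -0.1033 y -0.0002 z 0.0504 Fx -9.62 Fy -0.46 Fz 1.07 [ 0.06  1.99 -0.  ] yaw -6.01
side -0.037 -0.0974 [581.  -85.   36.8  45.4  84.4]
side -0.0372 -0.0317 [587.7 -19.6  31.   45.2  81.7]
side -0.0361 0.0307 [595.3  42.3  44.4  44.6  83.4]
top -0.0354 -0.0971 [582.6 -84.9  37.9  50.9  81.6]
top -0.0358 0.1129 [604.2 124.   13.   47.7  85.2]
```

About 9.6 N, with the row level within a millimetre. Holding for over a second, then backing off.

Call:
play_rows(moves=[{"xyz":[0,0.0002,0],"roll":0},{"xyz":[0,0.0002,0],"roll":0},{"xyz":[0,0.0002,0],"roll":0},{"xyz":[0,0.0002,0],"roll":0},{"xyz":[0,0.0002,0],"roll":0},{"xyz":[0,0.0002,0],"roll":0},{"xyz":[0,0.0002,0],"roll":0},{"xyz":[0,0.0002,0],"roll":0},{"xyz":[0,0.0002,0],"roll":0},{"xyz":[0,0.0002,0],"roll":0},{"xyz":[0,0.0002,0],"roll":0},{"xyz":[0,0.0002,0],"roll":0}])

```text
t: 18.82
tool_pos: [0.5252, 0.0186, 0.0503]
tool_rot: [0.743, 0.669, -0.003, -0.003]
ft_force: [-10.3, 1.5, 1.2]
gripper_width: 0.0174
gripper_force: 50.0
```

Call:
play_rows(moves=[{"xyz":[0,-0.001,0],"roll":0},{"xyz":[0,-0.002,0],"roll":0},{"xyz":[0,-0.003,0],"roll":0},{"xyz":[0,-0.004,0],"roll":0},{"xyz":[0,-0.006,0],"roll":0},{"xyz":[0,-0.009,0],"roll":0},{"xyz":[0,-0.013,0],"roll":0},{"xyz":[0,-0.018,0],"roll":0},{"xyz":[0,-0.025,0],"roll":0},{"xyz":[0,-0.032,0],"roll":0},{"xyz":[0,-0.04,0],"roll":0},{"xyz":[0,-0.04,0],"roll":0}])

```text
t: 20.32
tool_pos: [0.4883, 0.0225, 0.0512]
tool_rot: [0.743, 0.669, -0.0, -0.0]
ft_force: [-0.2, -0.4, -3.3]
gripper_width: 0.0177
gripper_force: 50.0
```

Call:
play_rows(moves=[{"xyz":[0,-0.01,-0.01],"roll":0},{"xyz":[0,-0.02,-0.03],"roll":0},{"xyz":[0,-0.03,-0.055],"roll":0},{"xyz":[0,-0.036,-0.08],"roll":0},{"xyz":[0,-0.04,-0.095],"roll":0},{"xyz":[0,-0.04,-0.1],"roll":0},{"xyz":[0,-0.04,-0.1],"roll":0},{"xyz":[0,-0.04,-0.1],"roll":0}])

```text
t: 21.32
tool_pos: [0.4489, 0.0265, 0.1505]
tool_rot: [0.743, 0.669, -0.001, -0.001]
ft_force: [-0.2, 0.5, -3.2]
gripper_width: 0.0175
gripper_force: 50.0
```

```bash
python3 st.py; python3 - <<'E'
from m import *
o=np.array([.628,.008]);ex=np.array([.9945,-.1045]);ey=np.array([.1045,.9945])
print(get_state()['tool_pos'],get_state()['tool_rot'])
for n in('side','top'):
    c=read_camera(n)
    for k in blobs(masks(c)['copper'],60):
        r=rect(c,k,.032); p=r[:2]/1000-o
        if abs(p[1])<.2: print(n,(p@ex).round(4),(p@ey).round(4),r)
cv2.imwrite('pics/t5.png',c['frame'][150:330,100:400].repeat(2,0).repeat(2,1))
E
```

```text
21.32 s -0.1800 y -0.0003 z 0.1505 Fx -0.24 Fy 0.49 Fz -3.20 [-0.04  0.08 -0.05] yaw -6.03
[0.44894772 0.02653464 0.15045362] [ 7.43299349e-01  6.68958178e-01 -6.71454118e-04 -7.63430411e-04]
side -0.037 -0.0974 [581.  -85.   36.8  45.4  84.4]
side -0.0361 0.0318 [595.4  43.4  45.7  44.6  83.4]
side -0.0373 0.0973 [601.1 108.7  41.5  46.4  84.3]
side -0.0372 -0.0313 [587.7 -19.2  31.6  45.2  81.7]
top -0.036 0.0983 [602.5 109.5  43.2  51.4  83.8]
top -0.0343 0.0308 [597.1  42.2  47.6  46.9  83.8]
top -0.0359 -0.098 [582.1 -85.7  39.4  50.9  84.3]
top -0.0358 -0.0307 [589.2 -18.8  30.8  49.4  85.1]
```

View pics/t5.png

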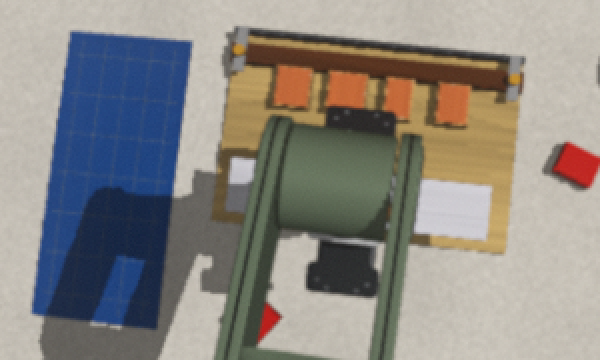

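The row is straight and against the fence (copper tops on a line from (293,87) to (453,103) in the crop). Returning the straightedge.

Call:
play_rows(moves=[{"xyz":[0.015,0.001,0],"roll":-4},{"xyz":[0.045,0.002,0],"roll":-12},{"xyz":[0.08,0.003,0],"roll":-22},{"xyz":[0.115,0.005,0],"roll":-32},{"xyz":[0.15,0.006,0],"roll":-42},{"xyz":[0.185,0.008,0],"roll":-52},{"xyz":[0.22,0.009,0],"roll":-62},{"xyz":[0.255,0.011,0],"roll":-72},{"xyz":[0.285,0.012,0],"roll":-81},{"xyz":[0.302,0.013,0],"roll":-88},{"xyz":[0.3115,0.0133,0],"roll":-91},{"xyz":[0.3115,0.0133,0],"roll":-91}])

```text
t: 22.92
tool_pos: [0.4949, 0.3363, 0.1507]
tool_rot: [0.042, 0.999, -0.0, -0.0]
ft_force: [0.0, 0.1, -3.3]
gripper_width: 0.0181
gripper_force: 50.0
```

Call:
play_rows(moves=[{"xyz":[0,0,0.02],"roll":0},{"xyz":[0,0,0.045],"roll":0},{"xyz":[0,0,0.07],"roll":0},{"xyz":[0,0,0.09],"roll":0},{"xyz":[0,0,0.1],"roll":0},{"xyz":[0,0,0.104],"roll":0},{"xyz":[0,0,0.106],"roll":0},{"xyz":[0,0,0.106],"roll":0},{"xyz":[0,0,0.106],"roll":0}])

```text
t: 24.05
tool_pos: [0.496, 0.3351, 0.0462]
tool_rot: [0.044, 0.999, 0.0, 0.001]
ft_force: [-0.1, 0.9, -3.6]
gripper_width: 0.0176
gripper_force: 50.0
```

```bash
python3 st.py; python3 -c "
from h import *
print(get_state()['tool_pos'])"
```

```text
24.05 s -0.1654 y 0.3115 z 0.0462 Fx -0.14 Fy 0.87 Fz -3.55 [-0.01  0.02  0.02] yaw 84.97
[0.49604905 0.33513687 0.0462091 ]
```

Call:
play_rows(moves=[{"xyz":[0,0,0.001],"roll":0},{"xyz":[0,0,0.002],"roll":0},{"xyz":[0,0,0.003],"roll":0},{"xyz":[0,0,0.004],"roll":0},{"xyz":[0,0,0.0045],"roll":0},{"xyz":[0,0,0.005],"roll":0},{"xyz":[0,0,0.005],"roll":0},{"xyz":[0,0,0.005],"roll":0}])

```text
t: 25.05
tool_pos: [0.4955, 0.3349, 0.0414]
tool_rot: [0.044, 0.999, -0.0, -0.0]
ft_force: [-3.3, -2.7, 5.3]
gripper_width: 0.0176
gripper_force: 50.0
```

```bash
python3 st.py
```

```text
25.05 s -0.1659 y 0.3112 z 0.0414 Fx -2.98 Fy -3.03 Fz 5.30 [-0.32  0.65 -0.02] yaw 84.98
```

On the mat. Releasing, then rising.

Call:
play_rows(moves=[{"xyz":[0,0,0],"roll":0},{"xyz":[0,0,0],"roll":0},{"xyz":[0,0,0],"roll":0},{"xyz":[0,0,0],"roll":0},{"xyz":[0,0,0],"roll":0},{"xyz":[0,0,0],"roll":0},{"xyz":[0,0,0],"roll":0},{"xyz":[0,0,0],"roll":0},{"xyz":[0,0,0],"roll":0},{"xyz":[0,0,0],"roll":0}], gripper=0)

```text
t: 26.3
tool_pos: [0.4955, 0.3349, 0.0404]
tool_rot: [0.044, 0.999, 0.0, -0.0]
ft_force: [-0.4, -0.6, -0.3]
gripper_width: 0.0941
gripper_force: 0.0
```

Call:
play_rows(moves=[{"xyz":[0,0,-0.01],"roll":0},{"xyz":[0,0,-0.03],"roll":0},{"xyz":[0,0,-0.06],"roll":0},{"xyz":[0,0,-0.1],"roll":0},{"xyz":[0,0,-0.14],"roll":0},{"xyz":[0,0,-0.16],"roll":0},{"xyz":[0,0,-0.16],"roll":0},{"xyz":[0,0,-0.16],"roll":0},{"xyz":[0,0,-0.16],"roll":0}])

```text
t: 27.42
tool_pos: [0.4946, 0.3344, 0.1989]
tool_rot: [0.044, 0.999, -0.001, -0.001]
ft_force: [-0.2, -0.2, -0.4]
gripper_width: 0.0943
gripper_force: 0.0
```

```bash
python3 st.py; python3 - <<'E'
from m import *
o=np.array([.628,.008]);ex=np.array([.9945,-.1045]);ey=np.array([.1045,.9945])
c=read_camera('side'); cv2.imwrite('pics/s6.png',cv2.resize(c['frame'][100:300,140:400],None,fx=3,fy=2.9))
for k in blobs(masks(c)['copper'],60):
    r=rect(c,k,.032); p=r[:2]/1000-o
    if abs(p[1])<.2: print((p@ex).round(4),(p@ey).round(4),r)
E
```

```text
27.43 s -0.1668 y 0.3107 z 0.1989 Fx -0.14 Fy -0.24 Fz -0.41 [0.05 0.02 0.01] yaw 84.97
-0.0371 -0.0974 [580.9 -85.   36.8  45.1  84.4]
-0.0361 0.0319 [595.4  43.5  45.5  44.6  83.5]
-0.0369 0.0977 [601.5 109.   40.8  46.4  83.2]
-0.0374 -0.0317 [587.5 -19.6  30.2  45.9  83.7]
```

View pics/s6.png

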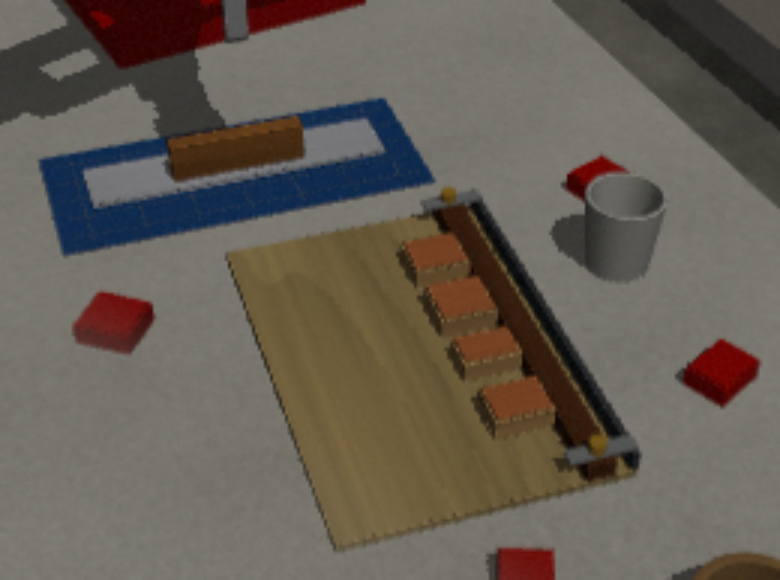

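The straightedge lies flat on the mat (rib at (237,150) in the crop). The four blocks stand flush with the fence in a straight row, and the arm is clear. Handing in.

```bash
python3 -c "
from workcell import finish_job
print(finish_job())"
```

```text
the job is handed in; nothing more can be done
None
```

I pushed all four blocks flush against the fence, held them at about 10 N for over a second, laid the straightedge back flat on the mat, released it and handed the job in; no verdict was returned.

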